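# Turn the carving turntable to its pointer and set the brake

## Task

Turn the carver's turntable by pushing on one of its spokes with a finger until the red ball stands squarely in front of the blue arrow. Then push the brake lever with a finger all the way round to its stop, leaving the red ball at the arrow. Push gently and grip neither spokes nor lever; do not lift or shift the carved panel lying loose on the turntable, and leave everything else on the table alone.

Things in the scene. Friction and masses are not known exactly. Their poses are not given: they have to be found in the camera images.
- turntable: plywood board, 330 x 540 mm, top 12 mm above the table, with the turntable's iron column (foot of radius 75 mm); origin on the hub axis at table height, z up. Around and under the spokes the space down to the board is open but for the column, the pointer and a low bracket (top 18 mm above the table) that runs along +y to the brake. The board does not move
- hub (a point): the upright axis of the grey wheel (radius 90 mm, top 69 mm up), at spoke height, 62 mm above the table. Four level steel spokes, 12 mm thick, 90 degrees apart, bare from 90 to 134 mm from the axis, end in 22 mm balls. Any spoke may be pushed, either way; no stops; it drags lightly (1 N at a spoke) and stays where it is left
- red_ball (a point): centre of the red ball on the end of one spoke, 145 mm from the hub axis, 62 mm above the table; the other three balls are black
- pointer: fixed blue pointer; its origin lies on the hub axis at table height and its x axis runs level outwards from the hub through its arrow; z is up. A flat blue strip on the board (top 19 mm above the table) runs out under the spokes to an upright post 198 mm from the axis (69 mm tall; with the arrow's back 76 mm), which carries the arrow.
- arrow_tip (a point): tip of the blue cone-shaped arrow, 162 mm from the hub axis, 62 mm above the table, pointing at the axis. The red ball is to stand right in front of it, on the line from the arrow to the hub; the ball passes by without touching
- brake_pivot (a point): upright axis of the brake lever, 215 mm from the hub, 48 mm above the table, on a steel post of 32 mm diameter that ends under the lever; a steel pin of 18 mm diameter on the pivot tops out 66 mm above the table
- brake_ball (a point): centre of the yellow ball (24 mm diameter) on the end of the brake lever, 95 mm from the pivot, 48 mm above the table; the lever is a level steel rod 12 mm thick
- brake (a joint): brake lever angle in rad, growing as it turns counter-clockwise seen from above; free near 0, set at its stop at 1.5, which a thin upright steel pin marks. It starts between 0 and 0.4, pointing away from the wheel; it drags lightly (about 1 N at the rod) and stays where it is left. Setting it does not change how the wheel turns
- panel: small carved and painted wooden relief, 120 x 95 mm, 18 mm thick, lying loose and flat on top of the wheel, about centred, turning with it; origin at the centre of its underside, 69 mm above the table; z up
- green_jar: green paint jar, 56 mm diameter, 65 mm tall, standing beyond the board; origin at the centre of its underside. Bystander
- ochre_jar: yellow paint jar, 56 mm diameter, 65 mm tall, standing beyond the board; origin at the centre of its underside. Bystander
- brush_cup: blue cup with brushes, 64 mm diameter, 75 mm tall, 145 mm with the brushes, standing beyond the board; origin at the centre of its underside. Bystander
- mallet: wooden mallet, 220 mm long, lying to the left. Bystander
- chisel: chisel with a wooden handle, 190 mm long, lying to the left. Bystander
- case: dark purple spectacle case, 65 x 150 mm, 35 mm high, lying to the right. Bystander
- offcut: wooden offcut, 90 x 60 mm, 30 mm high, lying to the right. Bystander
Mind the look-alikes: they are no part of the job. What is shaped like the panel but pink is not meant.

How it is judged (in metres and radians):
On the way, in this order (a step that is already met when the one before it is completed fails the run):
1. the red ball stands in front of the arrow, at rest (y of red_ball in the frame of pointer between -0.01 and 0.01 m and x of red_ball in the frame of pointer above 0.1 m and angular speed of panel below 0.1 rad/s), for 0.3 s.
2. the brake lever is at its stop (value of joint brake above 1.4 rad), for 0.2 s.
At the end, for the whole second after the job is handed in: the red ball is within 10 mm sideways of the arrow's line to the hub, at rest; the brake lever is within 0.1 rad of its stop; the panel lies flat on the wheel within 30 mm of its centre (all of step 1 and value of joint brake above 1.4 rad and horizontal distance between panel and hub below 0.03 m and height (world z) of panel between 0.06 and 0.08 m and angle between panel's own z axis and vertical below 0.1 rad and linear speed of panel below 0.02 m/s); the robot touches nothing.
It fails at once if the carved panel is lifted, tipped or shifted on the wheel (more than 30 mm from its centre) (height (world z) of panel above 0.08 m or angle between panel's own z axis and vertical above 0.2 rad or horizontal distance between panel and hub above 0.03 m).
It fails at once if the turntable (spokes, wheel or brake lever) is gripped or shoved hard (over 35 N from the fingers) (contact force between the fingers and turntable above 35 N).
It fails at once if another thing on the table is moved by more than 30 mm (distance of any of green_jar, ochre_jar, brush_cup, mallet, chisel, case, offcut from where it was at the start of the episode above 0.03 m).
It also fails if it takes over 64 s, if anything falls off the work surface, if the arm or the gripper's body presses on something with over 40 N, if the wrist force passes 120 N, or if a joint passes its speed limit or range.

## Robot

A 7-joint arm with a two-finger parallel gripper is mounted at the origin on the work surface. World frame = base frame: x ahead of the robot, y to its left, z up, the work surface at z = 0. Lengths are in mm, angles in degrees, forces in N, time in s.
With the tool pointing down it reaches from about 400 to 850 mm from the base axis. Payload 4.5 kg.
Tool frame: the origin (TCP) lies at the very end of the fingers, on their centre line; the grasp point (between the pads) lies 19 mm behind it; z points along the fingers, y is the line along which they close (so a half turn about z gives the same grasp; the last joint's range is limited). The gripper opens to 85 mm and grips with 20 to 120 N. Pads are 22 mm wide; open, the fingers measure 114 mm over their backs; the gripper's body (76 mm by 85 mm) begins 54 mm behind the grasp point. The pads swing forward as they close: fully open they stand 13 mm farther back than shut.
Start: joints at [-69.626, 39.483, -11.15, 89.685, 9.013, 51.709, -12.324], TCP at [197.653, 592.948, 231.317] pointing down, gripper open.
Joint ranges: [-172.22, 172.22], [-26.19, 119.32], [-84.43, 86.54], [7.71, 146.69], [-57.33, 237.33], [2.42, 119.75], [-152.13, 152.13]. Speed limits (degrees/s): [147.25, 147.25, 180, 180, 180, 180, 180].

## Interface

Orientations are given as [roll, pitch, yaw] about the fixed x, y, z axes, in that order (R = Rz(yaw) Ry(pitch) Rx(roll)).
In Python, from cell import arm gives the robot as it stands.
- The arm moves only by the shell command python3 -m pendant 'ROWS' [FORCE]. ROWS is JSON, a list of rows, each a list of 3 entries, a list of its own where there are three numbers: the opening, from 0 (shut) to 1 (fully open), then the shift along the tool's x, y, z normalised to -1 to 1, where 1 is 0.2 m, then the turn, a rotation vector about the tool's x, y, z normalised to -1 to 1, where 1 is 2 pi rad. A call has 1 to 5 rows; each row is the pose to reach, as a shift and turn from the pose commanded when the call began, along the tool's axes at that moment, turning the shorter way round; what a row does not reach only later rows make up. A row lasts 1/10 s, in which the tool goes at most 50 mm and 8.59 degrees, less where a joint would pass 70% of its speed; a pose out of reach is approached as far as the arm can. A call with a number of a shift or a turn outside -1 to 1 is refused whole. A call with a gripper value outside its range is refused whole. The fingers move at their own pace and stop on an object; FORCE is the grip in N (left out, the last holds). Time passes only in rows, so rows that repeat a pose let the fingers close. It gives the time, the measured TCP pose, the force, the opening and the grip force at its end, in the units of the state.
- arm.get_obs(): the state, without advancing time (a new reading comes with each control period).
- arm.camera(name): name is "side" or "top" or "wrist"; returns the picture (384x512x3 uint8, red, green, blue); there is no depth.
- arm.camera_params(name): a dict with "camera_matrix" (3x3 intrinsics, pixels), "rvec" (rotation vector, rad) and "tvec" (3), from world to camera coordinates, as OpenCV has them. Camera axes: x right, y down, z forward; pixel columns grow to the right and rows downward; lengths in mm; the calibration is good to about 2 mm. A picture is of the moment at which its call begins: read the wrist's pose just before it. camera_params takes no time and is no camera call; for the wrist camera it gives the pose at the moment of the call.
- arm.finish_job(): hands the job in; it is judged then, once.
Trained networks look in the newest picture that a camera, given by its name, has taken for a name from the list of things; names that differ only in an ending like _2 or _b are one class to them, and where a whole thing is asked for, a point or a joint stands for the part that bears it (a point fixed in the world has none). Each returns a list of dicts, best first, with "score" (0 to 1); they miss things now and then, are a little off and sometimes report something else, mostly with a low value. They report only what shows in the picture. A call takes as long as a camera call. They do not tell look-alikes from the thing itself.
- arm.recognise(label, camera): "at" ([x, y, z] in mm, in world coordinates, good to about 4 mm: the middle of the surface that is visible of it).
- arm.landmark_of(label, camera): "at" ([x, y, z] in mm, in world coordinates, good to about 4 mm: a listed point, or the origin of a listed thing).
The state is a dict: "time_s": time; "qpos": joint angles; "dq": joint speeds; "joint_torque": joint torques, N m; "eef_pos": TCP position; "tool_rot": TCP orientation; "ft_force": force on the tool from outside, world axes, zero at the start; "moment": the same for the moment, N m; "gripper_width": finger opening in mm; "gripper_force": force on a finger pad.
Only numpy, scipy, OpenCV 4.12 (cv2) and the standard library are available. Lean on these libraries where they do the work, as an engineer would, in place of code of your own. Each camera call takes 0.05 s, during which the arm holds its last target. There are 200 camera calls.

## Working session

There is one attempt and no reset: what is moved stays moved. The work goes in short steps, Python scripts to look and compute and a shell command to move; the robot and the scene stay as the last step left them, time stands still between calls to the robot, and variables do not carry over. Pictures are saved under pics/ and viewed, at most 10 in all, crops included, and the job is handed in when it is done.

```bash
mkdir -p pics; ls; python3 - <<'E'
from cell import arm
import cv2
for c in ("top","side"):
    im=arm.camera(c); cv2.imwrite(f"pics/{c}0.png",im[:,:,::-1])
    for n in ("hub","red_ball","arrow_tip","brake_pivot","brake_ball","panel","turntable","pointer"):
        print(c,n,[([round(v) for v in d["at"]],round(d["score"],2)) for d in arm.landmark_of(n,c)][:3])
o=arm.get_obs(); print(o["time_s"],o["eef_pos"],o["tool_rot"],o["ft_force"])
E
```

```text
pics
top hub [([539, -140, 62], 0.91)]
top red_ball [([397, -130, 63], 0.62)]
top arrow_tip [([752, -171, -1], 0.67), ([534, -300, 60], 0.44), ([541, -139, 67], 0.21)]
top brake_pivot [([571, 77, 47], 0.72)]
top brake_ball [([591, 167, 47], 0.52), ([763, -75, 1], 0.36), ([734, -257, -5], 0.34)]
top panel [([541, -139, 67], 0.94), ([516, 329, -2], 0.9), ([239, -264, -3], 0.87)]
top turntable [([539, -140, 1], 0.78)]
top pointer []
side hub [([537, -142, 61], 0.97)]
side red_ball [([397, -133, 64], 0.62), ([570, 502, 3], 0.45)]
side arrow_tip [([566, 75, 52], 0.73), ([528, -299, 62], 0.68)]
side brake_pivot [([568, 74, 51], 0.78), ([529, -298, 61], 0.64)]
side brake_ball [([362, 491, 0], 0.69), ([591, 166, 50], 0.59)]
side panel [([240, -445, 4], 0.72), ([240, -263, -2], 0.69), ([297, 206, 0], 0.68)]
side turntable [([540, -137, -2], 0.59), ([559, -548, -2], 0.31)]
side pointer [([762, -80, 0], 0.59)]
0.9 [197.66783781 592.94540786 231.35380886] [1.79992821e+02 2.58386565e-04 1.61563881e+02] [0.38685633 0.50853339 0.39091374]
```

View pics/top0.png

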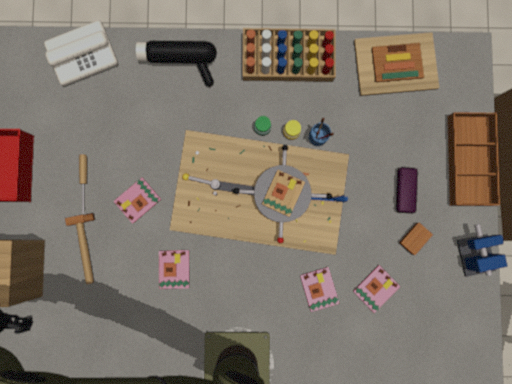

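View pics/side0.png

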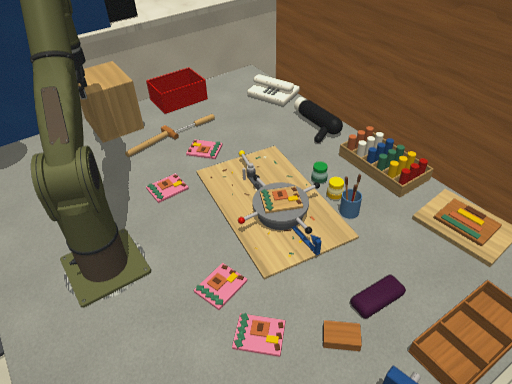

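The pictures show:
- **Top view:** the hub is at (282,193), the red ball at (280,240) on the robot side, and the blue arrow post at (343,198) on the right. The brake pivot is at (216,184) and its yellow ball at (185,177).
- **Panel and look-alikes:** the natural-coloured panel on the wheel at (284,192) is the one meant. The pink ones at (136,201), (174,269), (320,289) and (377,288) are look-alikes lying on the table.

The red ball needs to turn about 90° counter-clockwise.

```bash
cat > h.py <<'E'
from cell import arm
import numpy as np, cv2
from scipy.spatial.transform import Rotation as Ro
def go(p,yaw,ref=None):
    """print shift/turn (normalised) from ref (pos,yaw) or the present pose, tool down"""
    if ref is None:
        o=arm.get_obs(); ref=(o["eef_pos"],o["tool_rot"][2])
    R=Ro.from_euler("xyz",[180,0,ref[1]],degrees=True).as_matrix()
    s=R.T@(np.array(p)-ref[0])/200; d=(yaw-ref[1]+180)%360-180
    return np.round(s,3).tolist(),[0,0,round(-d/360,4)]
def ray(c,uv,z):
    P=arm.camera_params(c);R=cv2.Rodrigues(np.array(P["rvec"]))[0];t=np.array(P["tvec"]).ravel()
    d=R.T@np.linalg.inv(np.array(P["camera_matrix"]))@np.array([uv[0],uv[1],1.]);C=-R.T@t
    return C+d*(z-C[2])/d[2]
E
python3 - <<'E'
from h import *
P=arm.camera_params("wrist");R=cv2.Rodrigues(np.array(P["rvec"]))[0];C=-R.T@np.array(P["tvec"]).ravel()
o=arm.get_obs();T=Ro.from_euler("xyz",o["tool_rot"],degrees=True).as_matrix()
print("cam in tool",T.T@(C-o["eef_pos"]),"fwd",T.T@R[2],P["camera_matrix"])
a=(np.array([420,420,260]),161.6);b=(np.array([470,200,290]),120);c=(np.array([480,20,290]),90);d=(np.array([480,-130,290]),75)
o=arm.get_obs();r=(o["eef_pos"],161.6)
for q in (a,b,c,d): print(go(q[0],q[1],r)); r=q
E
```

```text
cam in tool [  78.9470288    -0.45951499 -142.3815389 ] fwd [-3.09153929e-01  6.23566618e-04  9.51011808e-01] [[291.64273373   0.         253.05591763]
 [  0.         291.64273373 190.31360899]
 [  0.           0.           1.        ]]
([-1.328, -0.47, -0.143], [0, 0, -0.0])
([-0.584, -0.965, -0.15], [0, 0, 0.1156])
([-0.804, -0.407, -0.0], [0, 0, 0.0833])
([-0.75, 0.0, 0.0], [0, 0, 0.0417])
```

```bash
python3 -m pendant '[[0,[-0.66,-0.235,-0.07],[0,0,0]],[0,[-0.66,-0.235,-0.07],[0,0,0]],[0,[-0.66,-0.235,-0.07],[0,0,0]],[0,[-0.66,-0.235,-0.07],[0,0,0]]]'
python3 -m pendant '[[0,[-0.66,-0.235,-0.07],[0,0,0]],[0,[-0.66,-0.235,-0.07],[0,0,0]],[0,[-0.66,-0.235,-0.07],[0,0,0]],[0,[-0.66,-0.235,-0.07],[0,0,0]]]'
python3 -m pendant '[[0,[-0.58,-0.96,-0.15],[0,0,0.115]],[0,[-0.58,-0.96,-0.15],[0,0,0.115]],[0,[-0.58,-0.96,-0.15],[0,0,0.115]],[0,[-0.58,-0.96,-0.15],[0,0,0.115]],[0,[-0.58,-0.96,-0.15],[0,0,0.115]]]'
python3 -m pendant '[[0,[-0.8,-0.4,0],[0,0,0.083]],[0,[-0.8,-0.4,0],[0,0,0.083]],[0,[-0.8,-0.4,0],[0,0,0.083]],[0,[-0.8,-0.4,0],[0,0,0.083]],[0,[-0.8,-0.4,0],[0,0,0.083]]]'
python3 -m pendant '[[0,[-0.75,0,0],[0,0,0.042]],[0,[-0.75,0,0],[0,0,0.042]],[0,[-0.75,0,0],[0,0,0.042]],[0,[-0.75,0,0],[0,0,0.042]],[0,[-0.75,0,0],[0,0,0.042]]]'
python3 - <<'E'
from h import *
im=arm.camera("wrist"); cv2.imwrite("pics/w1.png",im[:,:,::-1])
for n in ("hub","red_ball","arrow_tip","brake_pivot","brake_ball","turntable","pointer"):
    print(n,[([round(v) for v in d["at"]],round(d["score"],2)) for d in arm.landmark_of(n,"wrist")][:3])
E
```

```text
time_s: 1.3
eef_pos: [316.0, 501.2, 245.8]
tool_rot: [-179.9, 0.4, 160.9]
ft_force: [0.2, 0.5, 0.6]
gripper_width: 28.3
gripper_force: 0.0
time_s: 1.7
eef_pos: [425.4, 414.5, 259.7]
tool_rot: [-179.9, 0.3, 160.9]
ft_force: [0.2, 0.1, -0.2]
gripper_width: 0.4
gripper_force: 0.0
time_s: 2.2
eef_pos: [468.4, 197.3, 290.0]
tool_rot: [180.0, 0.1, 119.6]
ft_force: [0.7, -0.2, -0.3]
gripper_width: -0.0
gripper_force: 0.0
time_s: 2.7
eef_pos: [478.9, 18.4, 289.5]
tool_rot: [180.0, 0.1, 89.8]
ft_force: [0.9, -0.1, -1.0]
gripper_width: -0.1
gripper_force: 0.0
time_s: 3.2
eef_pos: [480.0, -126.7, 289.2]
tool_rot: [180.0, -0.1, 75.1]
ft_force: [0.2, 1.4, 0.0]
gripper_width: -0.1
gripper_force: 0.0
hub []
red_ball [([397, -134, 61], 0.7)]
arrow_tip [([528, -300, 60], 0.69)]
brake_pivot []
brake_ball []
turntable [([395, -130, 62], 0.2)]
pointer []
```

View pics/w1.png

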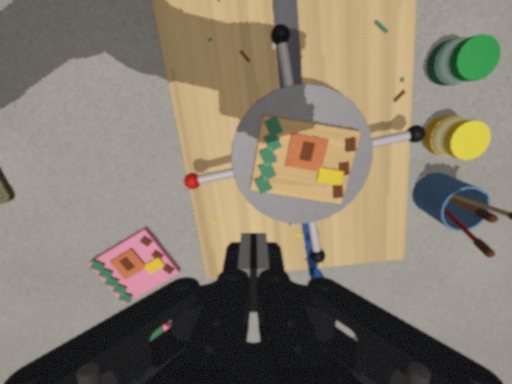

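The wrist view shows the red ball at (192,181) and the black balls at (280,34), (416,134) and (318,257). The blue strip is under the last one, slightly to its left. The painted panel lies on the wheel, and the pink one at (135,263) is a look-alike.

```bash
python3 - <<'E'
from h import *
p=[ray("wrist",u,62) for u in ((192,181),(416,134),(280,34),(318,257))]
print(np.round(p,1)); h=(p[0]+p[1])/2; h2=(p[2]+p[3])/2; print(h,h2)
print("red ang",np.degrees(np.arctan2(*(p[0]-h)[1::-1])),np.degrees(np.arctan2(*(p[2]-h)[1::-1]))+90)
im=arm.camera("top");P=None
hs=cv2.cvtColor(im,cv2.COLOR_RGB2HSV)
m=cv2.inRange(hs,(105,120,40),(125,255,255)); m[:150]=0;m[250:]=0;m[:,:285]=0;m[:,360:]=0
ys,xs=np.nonzero(m); print(xs.min(),xs.max(),ys.min(),ys.max(),len(xs))
for lo,hi in ((300,322),(323,333),(334,350)):
    k=(xs>=lo)&(xs<hi)
    if k.any():
        z=19 if hi<334 else 62
        q=ray("top",(xs[k].mean(),ys[k].mean()),z);print(lo,q,np.degrees(np.arctan2(q[1]+140,q[0]-539)))
cv2.imwrite("pics/top1.png",cv2.resize(im[150:260,170:370],(800,440),interpolation=cv2.INTER_CUBIC)[:,:,::-1])
E
```

```text
[[ 395.2 -132.9   62. ]
 [ 686.4 -145.9   62. ]
 [ 546.8    6.9   62. ]
 [ 534.6 -287.1   62. ]]
[ 540.79907555 -139.38730597   62.        ] [ 540.69637965 -140.1121159    62.        ]
red ang 177.43317807092114 177.65651587382646
325 346 196 200 65
323 [ 529.2557723  -290.40640861   19.        ] -93.70678337840931
334 [ 526.52019481 -320.58304977   62.        ] -93.95333383504705
```

View pics/top1.png

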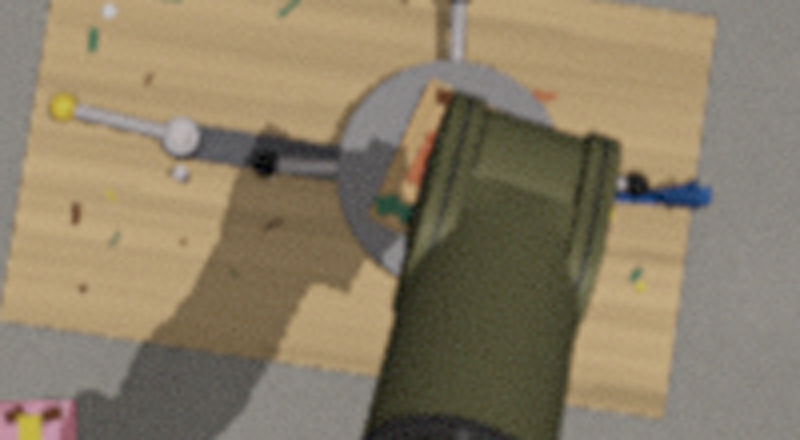

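The hub is at about (540.7, -139.8), the red ball at 177.5° and the arrow line at about 266°. I'll turn the wheel counter-clockwise, pushing the red spoke from its +y side.

```bash
python3 - <<'E'
from h import *
hub=np.array([540.7,-139.8])
def P(th,off,z,r=112):
    a=np.radians(th);u=np.array([np.cos(a),np.sin(a)]);t=np.array([-u[1],u[0]]);return np.r_[hub+r*u+off*t,z]
p=P(177.5,-36,130);q=P(177.5,-36,45);print(p)
o=arm.get_obs();r=(o["eef_pos"],o["tool_rot"][2])
m=((r[0]+p)/2,36.);print(m,go(*m,r)); print(go(p,-2.5,m)); print(go(q,-2.5,(p,-2.5)))
for step in (4,):
  for k in range(1,6):
    d=np.radians(step*k);print([0,[round((112*(1-np.cos(d))-20.5*np.sin(d))/200,3),round((112*np.sin(d)+20.5*(1-np.cos(d)))/200,3),0],[0,0,round(-step*k/360,4)]])
E
```

```text
[430.37689713 -98.94889264 130.        ]
(array([ 455.0850383 , -112.65491152,  209.64209677]), 36.0) ([0.035, -0.137, 0.398], [0, 0, np.float64(0.109)])
([-0.06, -0.128, 0.398], [0, 0, 0.1069])
([0.0, -0.0, 0.425], [0, 0, -0.0])
[0, [np.float64(-0.006), np.float64(0.039), 0], [0, 0, -0.0111]]
[0, [np.float64(-0.009), np.float64(0.079), 0], [0, 0, -0.0222]]
[0, [np.float64(-0.009), np.float64(0.119), 0], [0, 0, -0.0333]]
[0, [np.float64(-0.007), np.float64(0.158), 0], [0, 0, -0.0444]]
[0, [np.float64(-0.001), np.float64(0.198), 0], [0, 0, -0.0556]]
```

```bash
python3 -m pendant '[[0,[0.035,-0.137,0.398],[0,0,0.109]],[0,[0.035,-0.137,0.398],[0,0,0.109]],[0,[0.035,-0.137,0.398],[0,0,0.109]],[0,[0.035,-0.137,0.398],[0,0,0.109]],[0,[0.035,-0.137,0.398],[0,0,0.109]]]' >/dev/null
python3 -m pendant '[[0,[-0.06,-0.128,0.398],[0,0,0.107]],[0,[-0.06,-0.128,0.398],[0,0,0.107]],[0,[-0.06,-0.128,0.398],[0,0,0.107]],[0,[-0.06,-0.128,0.398],[0,0,0.107]],[0,[-0.06,-0.128,0.398],[0,0,0.107]]]'
python3 -m pendant '[[0,[0,0,0],[0,0,0]]]'
python3 - <<'E'
from h import *
im=arm.camera("wrist"); cv2.imwrite("pics/w2.png",im[:,:,::-1])
print(go([430.4,-99,45],-2.5))
print([([round(v) for v in d["at"]],round(d["score"],2)) for d in arm.landmark_of("red_ball","wrist")][:3])
E
```

```text
time_s: 4.65
eef_pos: [430.4, -99.4, 129.8]
tool_rot: [180.0, 0.0, -2.8]
ft_force: [-0.0, -0.4, 0.8]
gripper_width: -0.1
gripper_force: 0.0
time_s: 4.75
eef_pos: [430.6, -99.4, 130.0]
tool_rot: [180.0, -0.0, -2.6]
ft_force: [0.6, -0.9, -0.4]
gripper_width: 0.2
gripper_force: 0.0
([-0.001, -0.002, 0.425], [0, 0, np.float64(0.0001)])
[([397, -132, 63], 0.8)]
```

View pics/w2.png

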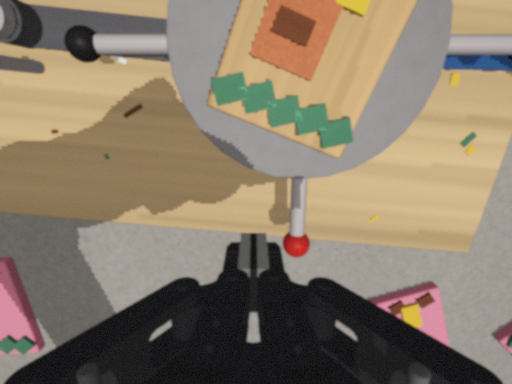

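The red ball is at (296,243), just to the right of the closed fingers at (253,240), with its spoke clear. Next I go down beside it and push.

```bash
python3 -m pendant '[[0,[0,0,0.2],[0,0,0]],[0,[0,0,0.38],[0,0,0]],[0,[0,0,0.425],[0,0,0]],[0,[0,0,0.425],[0,0,0]]]'
python3 -m pendant '[[0,[0,0.03,0],[0,0,0]],[0,[0,0.05,0],[0,0,0]],[0,[0,0.065,0],[0,0,0]],[0,[0,0.078,0],[0,0,0]]]'
python3 -m pendant '[[0,[-0.003,0.02,0],[0,0,-0.0056]],[0,[-0.006,0.039,0],[0,0,-0.011]],[0,[-0.008,0.06,0],[0,0,-0.017]],[0,[-0.009,0.079,0],[0,0,-0.022]]]'
```

```text
time_s: 5.25
eef_pos: [429.6, -99.6, 44.4]
tool_rot: [-179.9, 0.1, -2.6]
ft_force: [-0.7, -0.0, 0.3]
gripper_width: -0.1
gripper_force: 0.0
time_s: 5.65
eef_pos: [430.0, -115.5, 45.9]
tool_rot: [180.0, -0.1, -2.6]
ft_force: [-0.0, 1.5, 0.5]
gripper_width: -0.0
gripper_force: 0.4
time_s: 6.05
eef_pos: [427.0, -131.3, 45.1]
tool_rot: [-180.0, -0.0, 5.5]
ft_force: [1.3, 1.7, 0.8]
gripper_width: -0.3
gripper_force: 0.4
```

```bash
for i in 1 2 3; do python3 -m pendant '[[0,[-0.006,0.039,0],[0,0,-0.0111]],[0,[-0.009,0.079,0],[0,0,-0.0222]],[0,[-0.009,0.119,0],[0,0,-0.0333]],[0,[-0.007,0.158,0],[0,0,-0.0444]],[0,[-0.001,0.198,0],[0,0,-0.0556]]]'; done
python3 - <<'E'
from h import *
o=arm.get_obs();print(o["eef_pos"],o["tool_rot"])
for c in ("top","side","wrist"):
    im=arm.camera(c)
    for n in ("red_ball","arrow_tip","panel"): print(c,n,[(np.round(d["at"],1).tolist(),round(d["score"],2)) for d in arm.landmark_of(n,c)][:2])
cv2.imwrite("pics/w3.png",im[:,:,::-1])
E
```

```text
time_s: 6.55
eef_pos: [430.1, -170.6, 44.9]
tool_rot: [-179.9, 0.0, 25.6]
ft_force: [0.8, 1.3, 0.5]
gripper_width: 0.2
gripper_force: 0.5
time_s: 7.05
eef_pos: [446.5, -206.4, 44.9]
tool_rot: [-179.9, 0.0, 45.6]
ft_force: [0.3, 1.4, -0.4]
gripper_width: -0.3
gripper_force: 0.5
time_s: 7.55
eef_pos: [474.2, -234.6, 44.8]
tool_rot: [-179.9, 0.0, 65.6]
ft_force: [0.5, 1.1, 0.5]
gripper_width: -0.4
gripper_force: 0.5
[ 474.23055639 -234.55514478   44.77282053] [-1.79878658e+02  2.85733729e-02  6.55785423e+01]
top red_ball [([588.9, 168.4, 49.2], 0.55)]
top arrow_tip [([404.0, -566.9, 0.9], 0.43)]
top panel [([298.3, 200.0, -2.3], 0.91), ([238.8, -260.9, -4.1], 0.81)]
side red_ball [([485.1, -272.3, 61.9], 0.56)]
side arrow_tip [([528.8, -297.9, 61.2], 0.76)]
side panel [([294.3, 201.9, 0.3], 0.93), ([233.2, -448.7, 5.6], 0.89)]
wrist red_ball []
wrist arrow_tip []
wrist panel [([237.9, -261.1, 0.9], 0.84)]
```

View pics/w3.png

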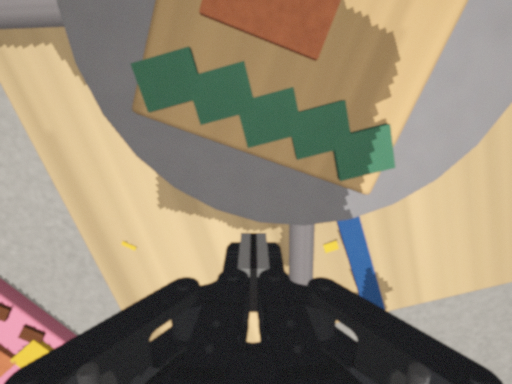

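The spoke is at pixel columns 290–312 just right of the fingers. The blue strip runs from (348,222) to (372,300), still ahead. I'll get the angles from these.

```bash
python3 - <<'E'
from h import *
hub=np.array([540.7,-139.8])
def ang(q): return np.degrees(np.arctan2(*(q[:2]-hub)[::-1]))%360
a,b=[ray("wrist",u,62) for u in ((301,228),(301,280))]
print("spoke",a,b,ang(a),ang(b),np.degrees(np.arctan2(*(b-a)[1::-1]))%360)
a,b=[ray("wrist",u,19) for u in ((348,222),(372,302))]
print("strip",a,b,ang(a),ang(b),np.degrees(np.arctan2(*(b-a)[1::-1]))%360)
im=cv2.imread("pics/w3.png")
hs=cv2.cvtColor(im,cv2.COLOR_BGR2HSV);m=cv2.inRange(hs,(100,130,40),(125,255,255))
for v in (225,240,255,270,285,300):
    x=np.nonzero(m[v])[0]; x=x[(x>300)&(x<420)]; q=ray("wrist",(x.mean(),v),19); print(v,x.min(),x.max(),ang(q),np.linalg.norm(q[:2]-hub))
    g=im[v].astype(int); print(g[280:322:3].tolist() if v==255 else "")
E
```

```text
spoke [ 504.17878701 -226.01484198   62.        ] [ 493.56473098 -252.6696148    62.        ] 247.0421428566634 247.33418800433566 248.28732007744586
strip [ 531.20272676 -256.20644348   19.        ] [ 526.6753356  -320.59821815   19.        ] 265.33572991284547 265.5644023595355 265.9781474996527
225 339 359 265.37621600096827 119.01999872116073

240 344 363 265.4286997378523 130.27975715937532

255 349 368 265.59821638900763 142.05661939933816
[[43, 47, 52], [92, 123, 144], [98, 134, 155], [105, 117, 131], [121, 123, 130], [136, 136, 142], [142, 144, 150], [149, 148, 156], [143, 145, 150], [145, 146, 153], [139, 140, 145], [135, 160, 180], [155, 197, 224], [157, 200, 226]]
270 353 372 265.51425421812564 154.03448543194975

285 358 376 265.54957942981 166.5754213371564

300 367 380 265.9940661843623 180.0747588323991
```

The spoke is at 247.3° and the arrow line at 265.6°, so about 18° remain. I'll do 16° while slowing down, then look again.

```bash
python3 -m pendant '[[0,[-0.006,0.039,0],[0,0,-0.0111]],[0,[-0.009,0.079,0],[0,0,-0.0222]],[0,[-0.009,0.11,0],[0,0,-0.031]],[0,[-0.008,0.138,0],[0,0,-0.039]],[0,[-0.007,0.158,0],[0,0,-0.0444]]]'
python3 -m pendant '[[0,[0,0,0],[0,0,0]],[0,[0,0,0],[0,0,0]]]' >/dev/null
python3 - <<'E'
from h import *
hub=np.array([540.7,-139.8])
def ang(q): return np.degrees(np.arctan2(*(q[:2]-hub)[::-1]))%360
im=arm.camera("wrist")
hs=cv2.cvtColor(im,cv2.COLOR_RGB2HSV);m=cv2.inRange(hs,(100,130,40),(125,255,255))
for v in range(225,300,10):
    x=np.nonzero(m[v])[0]; x=x[(x>270)&(x<420)]
    if len(x): print(v,x.min(),x.max(),ang(ray("wrist",(x.mean(),v),19)))
g=im.astype(int); sat=g.max(2)-g.min(2)
for v in (235,250,265,275):
    x=np.nonzero((sat[v]<25)&(g[v].max(1)>100))[0]; x=x[(x>270)&(x<340)]
    if len(x): print("spoke",v,x.min(),x.max(),ang(ray("wrist",(np.median(x),v),62)))
cv2.imwrite("pics/w4.png",im[:,:,::-1])
arm.camera("side")
for n in ("red_ball","arrow_tip"): print(n,[(np.round(d["at"],1).tolist(),round(d["score"],2)) for d in arm.landmark_of(n,"side")][:2])
E
```

```text
time_s: 8.65
eef_pos: [503.5, -248.5, 45.0]
tool_rot: [-180.0, -0.0, 81.5]
ft_force: [-0.7, 0.7, -0.0]
gripper_width: -0.1
gripper_force: 0.4
spoke 235 285 308 261.5663412044554
spoke 250 284 308 261.6176567724004
spoke 265 285 309 261.911174814303
spoke 275 289 309 262.36796047336156
red_ball [([520.9, -282.3, 58.5], 0.58)]
arrow_tip [([529.3, -296.2, 60.3], 0.63), ([559.3, -548.1, -3.4], 0.32)]
```

View pics/w4.png

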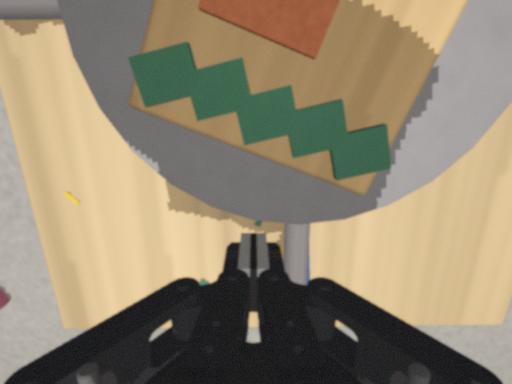

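The spoke, at columns 285–309, now nearly covers the blue strip. It is at about 261.8°, so about 3.9° are left.

```bash
python3 -m pendant '[[0,[-0.002,0.012,0],[0,0,-0.0033]],[0,[-0.004,0.024,0],[0,0,-0.0066]],[0,[-0.005,0.034,0],[0,0,-0.0095]],[0,[-0.006,0.039,0],[0,0,-0.011]],[0,[-0.006,0.039,0],[0,0,-0.011]]]'
python3 - <<'E'
from h import *
hub=np.array([540.7,-139.8])
def ang(q): return np.degrees(np.arctan2(*(q[:2]-hub)[::-1]))%360
im=arm.camera("wrist")
g=im.astype(int); sat=g.max(2)-g.min(2)
for v in (235,250,265):
    x=np.nonzero((sat[v]<25)&(g[v].max(1)>100))[0]; x=x[(x>270)&(x<340)]
    if len(x): print("spoke",v,x.min(),x.max(),ang(ray("wrist",(np.median(x),v),62)))
o=arm.get_obs();print(o["eef_pos"],o["tool_rot"],o["ft_force"])
E
```

```text
time_s: 9.55
eef_pos: [511.3, -251.1, 45.1]
tool_rot: [180.0, -0.0, 85.3]
ft_force: [1.5, -0.2, 0.8]
gripper_width: -0.0
gripper_force: 0.0
spoke 235 274 305 264.732925969415
spoke 250 282 304 264.96258271619456
spoke 265 284 303 265.2903588478764
[ 511.32336627 -251.10937523   45.07117906] [1.79960247e+02 4.12050760e-03 8.53143001e+01] [ 0.0838014   0.06704371 -0.17364311]
```

```bash
python3 -m pendant '[[0,[0,-0.03,0],[0,0,0]],[0,[0,-0.08,0],[0,0,0]],[0,[0,-0.08,-0.25],[0,0,0]],[0,[0,-0.08,-0.5],[0,0,0]],[0,[0,-0.08,-0.7],[0,0,0]]]' >/dev/null
python3 -m pendant '[[0,[-0.25,0.2,-0.2],[0,0,0]],[0,[-0.5,0.2,-0.3],[0,0,0]],[0,[-0.5,0.2,-0.3],[0,0,0]],[0,[-0.5,0.2,-0.3],[0,0,0]]]'
python3 - <<'E'
from h import *
im=arm.camera("wrist");cv2.imwrite("pics/w5.png",im[:,:,::-1])
for n in ("red_ball","arrow_tip","hub","panel"): print(n,[(np.round(d["at"],1).tolist(),round(d["score"],2)) for d in arm.landmark_of(n,"wrist")][:2])
E
```

```text
time_s: 10.5
eef_pos: [525.4, -358.6, 246.8]
tool_rot: [179.8, 0.3, 84.9]
ft_force: [-0.7, -0.1, -0.3]
gripper_width: 0.2
gripper_force: 0.0
red_ball [([529.8, -285.3, 58.7], 0.93)]
arrow_tip [([528.8, -300.6, 62.4], 0.7)]
hub []
panel [([240.9, -443.7, 3.3], 0.96), ([238.3, -262.2, -1.3], 0.74)]
```

View pics/w5.png

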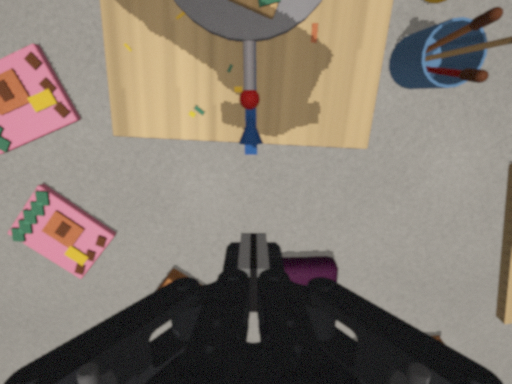

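The ball at (249,99), the spoke at (249,45) and the arrow at (250,140) lie on one line, so the ball is aligned. Now the brake.

```bash
python3 - <<'E'
from h import *
o=arm.get_obs();a=(o["eef_pos"],o["tool_rot"][2])
m=(np.array([560,-170,247]),81.);n=(np.array([590,20,220]),77.)
print(go(*m,a),go(*n,m))
E
```

```text
([0.913, 0.097, -0.015], [0, 0, np.float64(0.0123)]) ([0.962, -0.0, 0.135], [0, 0, 0.0111])
```

```bash
python3 -m pendant '[[0,[0.23,0.097,-0.015],[0,0,0.012]],[0,[0.46,0.097,-0.015],[0,0,0.012]],[0,[0.69,0.097,-0.015],[0,0,0.012]],[0,[0.913,0.097,-0.015],[0,0,0.012]],[0,[0.913,0.097,-0.015],[0,0,0.012]]]' >/dev/null
python3 -m pendant '[[0,[0.24,0,0],[0,0,0.011]],[0,[0.48,0,0.05],[0,0,0.011]],[0,[0.72,0,0.1],[0,0,0.011]],[0,[0.962,0,0.135],[0,0,0.011]],[0,[0.962,0,0.135],[0,0,0.011]]]'
python3 -m pendant '[[0,[0,0,0],[0,0,0]]]' >/dev/null
python3 - <<'E'
from h import *
im=arm.camera("wrist");cv2.imwrite("pics/w6.png",im[:,:,::-1])
for n in ("brake_ball","brake_pivot"): print(n,[(np.round(d["at"],1).tolist(),round(d["score"],2)) for d in arm.landmark_of(n,"wrist")][:2])
E
```

```text
time_s: 11.75
eef_pos: [590.3, 29.6, 219.3]
tool_rot: [-179.8, -0.4, 77.9]
ft_force: [-0.6, 1.1, -0.0]
gripper_width: 0.1
gripper_force: 0.0
brake_ball [([590.2, 167.2, 47.3], 0.69), ([540.3, -137.7, 68.2], 0.59)]
brake_pivot [([570.3, 74.8, 51.8], 0.72)]
```

View pics/w6.png

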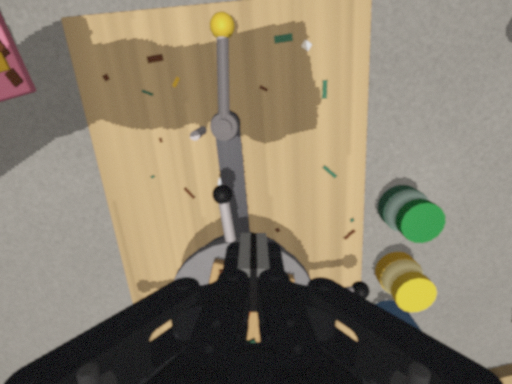

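The lever runs from the pivot at (224,127) to the yellow ball at (222,25). The stop pin is at (196,134), on the robot side of the pivot, so I push from the far (+x) side.

```bash
python3 - <<'E'
from h import *
piv=np.array([570.,75.])
for z in (35,60):
    q=ray("wrist",(196,134),z);print(z,q,np.degrees(np.arctan2(*(q[:2]-piv)[::-1])),np.linalg.norm(q[:2]-piv))
print(ray("wrist",(224,126),66),ray("wrist",(222,25),48))
f=77.4;a=np.radians(f);u=np.array([np.cos(a),np.sin(a)]);t=np.array([-u[1],u[0]])
p=piv+60*u-36*t
o=arm.get_obs();s=(o["eef_pos"],o["tool_rot"][2])
hi=(np.r_[p,110],f);print(p,go(*hi,s),go(np.r_[p,32],f,hi))
for k in (3,6,9,12,15):
    d=np.radians(k);print([0,[float(round((60*(np.cos(d)-1)+20.5*np.sin(d))/200,3)),float(round((-60*np.sin(d)+20.5*(np.cos(d)-1))/200,3)),0],[0,0,round(-k/360,4)]])
E
```

```text
35 [537.74977302  67.07454222  35.        ] -166.19322731887604 33.20978803551462
60 [543.15607479  69.01471475  60.        ] -167.43058345811355 27.50309001456388
[573.99933729  70.74263596  66.        ] [594.42411152 161.87498856  48.        ]
[618.22159791 125.70184903] ([0.566, 0.009, 0.556], [0, 0, np.float64(-0.0014)]) ([0.0, -0.0, 0.39], [0, 0, -0.0])
[0, [0.005, -0.016, 0], [0, 0, -0.0083]]
[0, [0.009, -0.032, 0], [0, 0, -0.0167]]
[0, [0.012, -0.048, 0], [0, 0, -0.025]]
[0, [0.015, -0.065, 0], [0, 0, -0.0333]]
[0, [0.016, -0.081, 0], [0, 0, -0.0417]]
```

```bash
python3 -m pendant '[[0,[0.25,0.009,0.2],[0,0,0]],[0,[0.45,0.009,0.4],[0,0,0]],[0,[0.566,0.009,0.556],[0,0,0]],[0,[0.566,0.009,0.556],[0,0,0]],[0,[0.566,0.009,0.556],[0,0,0]]]' 
python3 -m pendant '[[0,[0,0,0.2],[0,0,0]],[0,[0,0,0.35],[0,0,0]],[0,[0,0,0.39],[0,0,0]],[0,[0,0,0.39],[0,0,0]]]'
python3 -m pendant '[[0,[0,-0.03,0],[0,0,0]],[0,[0,-0.05,0],[0,0,0]],[0,[0,-0.07,0],[0,0,0]],[0,[0,-0.08,0],[0,0,0]]]'
python3 -m pendant '[[0,[0.005,-0.016,0],[0,0,-0.0083]],[0,[0.009,-0.032,0],[0,0,-0.0167]],[0,[0.012,-0.048,0],[0,0,-0.025]],[0,[0.015,-0.065,0],[0,0,-0.0333]],[0,[0.016,-0.081,0],[0,0,-0.0417]]]'
```

```text
time_s: 12.5
eef_pos: [617.3, 127.4, 108.4]
tool_rot: [-179.8, 0.1, 77.1]
ft_force: [-0.5, -0.5, 0.1]
gripper_width: 0.0
gripper_force: 0.0
time_s: 12.9
eef_pos: [618.6, 125.1, 32.4]
tool_rot: [180.0, 0.1, 76.9]
ft_force: [0.3, -0.3, 0.8]
gripper_width: 0.1
gripper_force: 0.0
time_s: 13.3
eef_pos: [603.1, 131.8, 33.0]
tool_rot: [179.9, -0.1, 77.1]
ft_force: [0.8, -0.4, 1.6]
gripper_width: -0.0
gripper_force: 0.7
time_s: 13.8
eef_pos: [587.6, 138.3, 32.0]
tool_rot: [180.0, -0.0, 92.3]
ft_force: [1.3, -1.0, 0.6]
gripper_width: -0.1
gripper_force: 0.7
```

```bash
for i in 1 2 3; do python3 -m pendant '[[0,[0.005,-0.016,0],[0,0,-0.0083]],[0,[0.009,-0.032,0],[0,0,-0.0167]],[0,[0.012,-0.048,0],[0,0,-0.025]],[0,[0.015,-0.065,0],[0,0,-0.0333]],[0,[0.016,-0.081,0],[0,0,-0.0417]]]'; done
python3 - <<'E'
from h import *
for c in ("side","wrist","top"):
    im=arm.camera(c);cv2.imwrite(f"pics/{c}7.png",im[:,:,::-1])
    for n in ("brake_ball","brake_pivot","red_ball"): print(c,n,[(np.round(d["at"],1).tolist(),round(d["score"],2)) for d in arm.landmark_of(n,c)][:2])
E
```

```text
time_s: 14.3
eef_pos: [571.0, 140.8, 31.9]
tool_rot: [180.0, -0.0, 107.3]
ft_force: [1.6, 1.3, 1.5]
gripper_width: -0.2
gripper_force: 0.6
time_s: 14.8
eef_pos: [554.5, 139.1, 31.9]
tool_rot: [180.0, -0.0, 122.3]
ft_force: [0.6, 1.0, 0.2]
gripper_width: -0.3
gripper_force: 0.6
time_s: 15.3
eef_pos: [538.9, 133.3, 31.9]
tool_rot: [180.0, -0.0, 137.4]
ft_force: [0.4, 2.4, 1.3]
gripper_width: 0.0
gripper_force: 0.7
side brake_ball []
side brake_pivot [([564.7, 72.8, 50.5], 0.68), ([735.2, -257.2, 2.7], 0.51)]
side red_ball [([528.6, -282.6, 59.3], 0.66)]
wrist brake_ball [([497.1, 140.2, 49.3], 0.67)]
wrist brake_pivot []
wrist red_ball []
top brake_ball []
top brake_pivot [([569.9, 74.5, 49.7], 0.79)]
top red_ball [([530.4, -280.8, 65.7], 0.88)]
```

```bash
python3 -m pendant '[[0,[0.005,-0.016,0],[0,0,-0.0083]],[0,[0.009,-0.032,0],[0,0,-0.0167]],[0,[0.012,-0.048,0],[0,0,-0.025]],[0,[0.015,-0.065,0],[0,0,-0.0333]],[0,[0.016,-0.081,0],[0,0,-0.0417]]]'
python3 -m pendant '[[0,[0.002,-0.008,0],[0,0,-0.0042]],[0,[0.005,-0.016,0],[0,0,-0.0083]],[0,[0.007,-0.024,0],[0,0,-0.0125]]]'
python3 -m pendant '[[0,[0.0015,-0.005,0],[0,0,-0.0028]],[0,[0.0015,-0.005,0],[0,0,-0.0028]]]'
python3 -m pendant '[[0,[0.0015,-0.005,0],[0,0,-0.0028]],[0,[0.003,-0.01,0],[0,0,-0.0056]]]'
```

```text
time_s: 16.4
eef_pos: [526.0, 124.1, 32.0]
tool_rot: [179.9, -0.0, 152.4]
ft_force: [0.1, 1.0, -0.1]
gripper_width: 0.0
gripper_force: 0.7
time_s: 16.7
eef_pos: [522.4, 120.2, 31.9]
tool_rot: [180.0, -0.0, 156.7]
ft_force: [-0.2, 1.7, -0.0]
gripper_width: 0.2
gripper_force: 0.6
time_s: 16.9
eef_pos: [521.7, 118.8, 31.9]
tool_rot: [-180.0, -0.0, 157.6]
ft_force: [-0.3, 0.9, 0.4]
gripper_width: -0.1
gripper_force: 0.3
time_s: 17.1
eef_pos: [520.6, 117.5, 31.9]
tool_rot: [180.0, 0.0, 159.7]
ft_force: [-1.2, 1.1, -0.9]
gripper_width: -0.4
gripper_force: 0.6
```

```bash
for i in 1 2 3; do python3 -m pendant '[[0,[0.0015,-0.005,0],[0,0,-0.0028]],[0,[0.003,-0.01,0],[0,0,-0.0056]],[0,[0.003,-0.01,0],[0,0,-0.0056]]]' | grep -E "eef|tool_rot|force"; done
```

```text
eef_pos: [519.3, 115.8, 31.9]
tool_rot: [180.0, -0.0, 161.7]
ft_force: [0.1, 1.7, -0.5]
gripper_force: 0.7
eef_pos: [518.8, 115.9, 32.0]
tool_rot: [179.8, 0.0, 163.8]
ft_force: [0.2, 5.4, -1.6]
gripper_force: 2.4
eef_pos: [518.3, 116.1, 32.1]
tool_rot: [179.6, 0.1, 165.9]
ft_force: [1.2, 7.9, -2.8]
gripper_force: 3.8
```

The force has risen to 8 N while the finger stopped advancing, so the lever is at its stop. I'll hold briefly, back off, rise and check.

```bash
python3 -m pendant '[[0,[0,0,0],[0,0,0]],[0,[0,0,0],[0,0,0]],[0,[0,0.02,0],[0,0,0]],[0,[0,0.06,0],[0,0,0]],[0,[0,0.12,0],[0,0,0]]]' | grep ft_
python3 -m pendant '[[0,[0,0,-0.2],[0,0,0]],[0,[0,0,-0.45],[0,0,0]],[0,[0,0,-0.7],[0,0,0]],[0,[0,0,-0.95],[0,0,0]]]' >/dev/null
python3 -m pendant '[[0,[-0.25,0.25,0],[0,0,0]],[0,[-0.4,0.45,0],[0,0,0]],[0,[-0.4,0.45,0],[0,0,0]],[0,[-0.4,0.45,0],[0,0,0]]]'
python3 - <<'E'
from h import *
for c in ("side","wrist","top"):
    im=arm.camera(c);cv2.imwrite(f"pics/{c}8.png",im[:,:,::-1])
    for n in ("brake_ball","brake_pivot","red_ball","arrow_tip","panel"): print(c,n,[(np.round(d["at"],1).tolist(),round(d["score"],2)) for d in arm.landmark_of(n,c)][:2])
im=cv2.imread("pics/top8.png")
cv2.imwrite("pics/top8c.png",cv2.resize(im[140:260,170:370],(800,480),interpolation=cv2.INTER_CUBIC))
E
```

```text
ft_force: [0.2, 0.5, -0.1]
time_s: 19.3
eef_pos: [624.1, 205.9, 221.6]
tool_rot: [179.9, 0.0, 165.8]
ft_force: [-1.1, -0.4, 0.0]
gripper_width: 0.2
gripper_force: 0.0
side brake_ball [([479.2, 108.1, 53.5], 0.42)]
side brake_pivot [([566.9, 75.0, 48.6], 0.62), ([541.0, -137.2, -1.2], 0.39)]
side red_ball [([750.7, -169.7, -1.9], 0.71), ([530.0, -282.0, 60.5], 0.58)]
side arrow_tip [([530.5, -297.9, 61.3], 0.8)]
side panel [([539.4, -139.8, 68.7], 0.95), ([519.5, 324.8, 2.5], 0.95)]
wrist brake_ball [([478.0, 107.9, 48.2], 0.86)]
wrist brake_pivot [([569.3, 73.7, 50.6], 0.6)]
wrist red_ball [([750.0, -175.3, 0.5], 0.48)]
wrist arrow_tip [([572.7, 75.4, 52.7], 0.51)]
wrist panel [([519.1, 326.2, -1.7], 0.91)]
top brake_ball [([569.1, 76.3, 51.7], 0.71)]
top brake_pivot [([569.9, 76.3, 50.4], 0.82)]
top red_ball [([529.8, -281.4, 62.5], 0.55)]
top arrow_tip [([532.4, -301.4, 58.3], 0.53)]
top panel [([541.6, -138.4, 70.6], 0.98), ([237.5, -444.8, -4.2], 0.84)]
```

View pics/top8c.png

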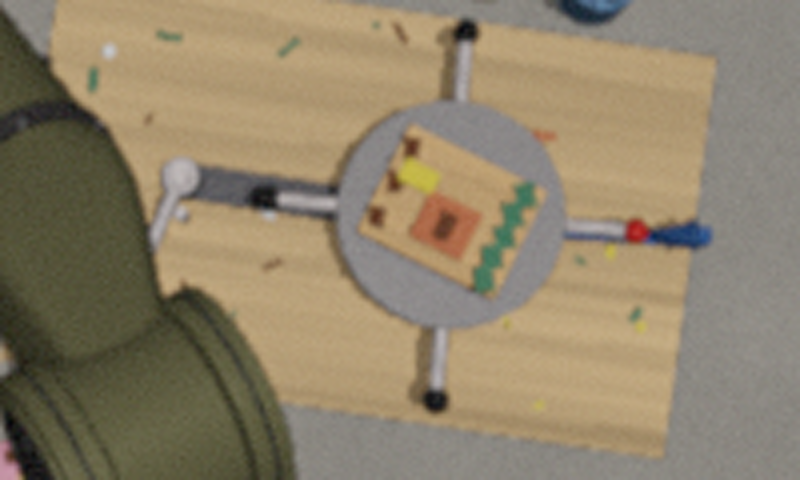

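```bash
python3 -c "
from cell import arm
print(arm.finish_job())"
```

```text
the job is handed in; nothing more can be done
None
```

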